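# Let two handle blanks out of the gravity magazine

### The arm

A 6-joint arm with a two-finger parallel gripper is mounted at the origin on the work surface. World frame = base frame: x ahead of the robot, y to its left, z up, the work surface at z = 0. Lengths are in m, angles in rad, forces in N, time in s.
With the tool pointing down it reaches from about 0.3 to 1 m from the base axis. Payload 5.1 kg.
Tool frame: the origin (TCP) lies at the very end of the fingers, on their centre line; the grasp point (between the pads) lies 19 mm behind it; z points along the fingers, y is the direction in which the jaws open and shut (so a half turn about z gives the same grasp; the last joint's range is limited). The gripper opens to 95 mm and grips with 3 to 60 N. Pads are 20 mm wide; open, the fingers measure 119 mm over their backs; the gripper's body (75 mm by 180 mm) begins 59 mm behind the grasp point.
Start: joints at [1.113, 0.124, 1.65, -0, 1.367, -0.083], TCP at [0.238, 0.605, 0.215] pointing down, gripper open.
Joint ranges: [-2.61, 2.61], [-1.02, 2.33], [0.03, 2.71], [-1.35, 4.49], [0.32, 2.68], [-2.91, 2.91]. Speed limits (rad/s): [2.57, 2.57, 3.14, 3.14, 3.14, 3.14].

### API

Orientations are given as a unit quaternion [w, x, y, z].
In Python, from workcell import env gives the robot as it stands. The module is installed in compiled form; this text tells all that it offers.
- The arm moves only by the tool play_rows, never from a script. Its argument "deltas" is a list of rows, each a list of 5 numbers: the shift along the world's x, y, z in cm, then the turn about the world's z in rad, then the finger opening in cm, from 0 to 9.51. In form: [[tx, ty, tz, twist, grip], ...]. A call has exactly 10 rows; each row shifts and turns the commanded pose from where the row before left it; what a row does not reach is not made up. A row lasts 1/8 s, in which the tool goes at most 62.5 mm and 10.7 degrees, less where a joint would pass 70% of its speed; a pose out of reach is approached as far as the arm can. A call is refused whole if a number of a shift passes 6.25 or a number of a turn 0.188, either way. A call with a gripper value outside its range is refused whole. The fingers move at their own pace and stop on an object; the grip force is fixed at half the most. Time passes only in rows, so rows that do not move let the fingers close, or fill a call up. It gives the time, the measured TCP pose, the force and the opening at its end, in the units of the state.
- env.observe(): the state, without advancing time (a new reading comes with each control period).
- env.get_image(name): name is "scene" or "side" or "wrist"; returns (picture, depth): 400x640x3 uint8, red, green, blue; 400x640 float32, m along the optical axis (not along the pixel's ray), 0 where there is no reading.
- env.get_calibration(name): a dict with "fx", "fy", "cx", "cy" (pixels), "dist" ([k1, k2, p1, p2, k3] as OpenCV has them; the pictures are not rectified), "position" and "orientation" of the camera in the world. Camera axes: x right, y up, looking along -z (the intrinsics and any distortion apply to the point x, -y, -z); pixel columns grow to the right and rows downward; lengths in m; the calibration is good to about 2 mm. A picture is of the moment at which its call begins: read the wrist's pose just before it. get_calibration takes no time and is no camera call; for the wrist camera it gives the pose at the moment of the call.
- env.hand_in(): hands the job in, once; it reports no verdict.
Trained networks look in the newest picture that a camera, given by its name, has taken for a name from the list of things; names that differ only in an ending like _2 or _b are one class to them, and where a whole thing is asked for, a point or a joint stands for the part that bears it (a point fixed in the world has none). Each returns a list of dicts, best first, with "confidence" (0 to 1); they miss things now and then, are a little off and sometimes report something else, mostly with a low value. They report only what shows in the picture. A call takes as long as a camera call.
- env.look_for(camera, target): "pixel" ([column, row] in pixels, amid what is visible of it).
The state is a dict: "clock": time; "joint_pos": joint angles; "qvel": joint speeds; "effort": joint torques, N m; "ee_pos": TCP position; "tcp_rot": TCP orientation; "contact_force": force on the tool from outside, world axes, zero at the start; "ft_torque": the same for the moment, N m; "finger_gap": finger opening in m.
Only numpy, scipy, OpenCV 4.12 (cv2) and the standard library are available. Lean on these libraries where they do the work, as an engineer would, in place of code of your own. Each camera call takes 0.05 s, during which the arm holds its last target.

### The job

Set out two of the thick chisel-handle blanks: with your fingertips press the wooden pad on the lever of the thick-blank magazine all the way down, keep it down until one blank has rolled out past the gate into the pick-up bay, let the lever come all the way back up, then do the same once more. Work only by the lever pad: do not touch the blanks or the gate and do not pick anything up. Leave the other two blanks behind the shut gate, and leave the thin-dowel magazine and everything else on the bench alone.

Things in the scene. Friction and masses are not known exactly. Their poses are not given: they have to be found in the camera images.
- thick_magazine: Fixed plywood magazine, base 128 x 220 mm: four thick blanks queue in a channel sloping 10 deg down to its +y. Origin on the bench under the channel's middle, z up; the lever tail sticks out at -x, outer walls at x = -60 and 60 mm. Steel gate across at y = 33; beyond it, to the end stop at y = 100, is the open pick-up bay. Nothing is over 155 mm high, lever included.
- thick_rocker (a joint): Lever angle (rad): bar across the channel, pivot at x = 0, 108 mm above the bench. 0: rest, pad up, gate shut. 0.42: pad fully down, rigid stop, gate fully lifted. Springs back; 3 to 4 N at the pad to start, 6 N at the bottom. One full press and full return lets out exactly one blank: a second plate drops behind it and holds the rest. It rolls out in about 0.5 s; a half press lets none out.
- thick_pad (a point): Middle of the top face of the dark wooden press pad on the lever's tail, 40 (x) x 34 (y) x 12 mm: at rest 144 mm above the bench and at x = -103, y = 18 mm of the magazine, tilted 0.21 rad with the outer end up. Fully pressed this point is 45 mm lower, 6 mm farther out and the tilt is reversed; a straight push down at its centre works.
- thick_lever: The rocking lever of the thick magazine: aluminium bar 12 mm wide with the wooden press pad at its -x end and the gate hung on its +x end. Origin on the pivot; at angle 0 its axes are those of the magazine.
- thick_gate: Steel gate plate of the thick magazine, 98 mm wide, 24 mm tall, slides straight up and down; origin at the middle of its lower edge, 6 mm above the channel floor and 48 mm above the bench when shut, 31 mm higher when the lever is fully down.
- thick_bay (a point): Point on the floor of the thick magazine's pick-up bay, midway between the two places where released blanks come to rest (one against the end stop, the next against the first).
- thin_magazine: Second fixed magazine of the same build, frame and size, but holding four thin dowels (20 mm) and up to 135 mm high. To be left alone.
- thin_rocker (a joint): Angle of the thin magazine's lever (rad), 0 = rest, 0.30 = fully pressed. To be left alone.
- thin_pad (a point): Middle of the top face of the press pad of the thin magazine's lever, same size as the other, 128 mm above the bench. To be left alone.
- blank1: A thick handle blank (origin at its centre, x along its length): plain beech cylinder 30 mm in diameter, 100 mm long, lying across the thick magazine's channel; number 1 in the queue counted from the gate at the start.
- blank2: A thick handle blank (origin at its centre, x along its length): plain beech cylinder 30 mm in diameter, 100 mm long, lying across the thick magazine's channel; number 2 in the queue counted from the gate at the start.
- blank3: A thick handle blank (origin at its centre, x along its length): plain beech cylinder 30 mm in diameter, 100 mm long, lying across the thick magazine's channel; number 3 in the queue counted from the gate at the start.
- blank4: A thick handle blank (origin at its centre, x along its length): plain beech cylinder 30 mm in diameter, 100 mm long, lying across the thick magazine's channel; number 4 in the queue counted from the gate at the start.
- dowel1: A thin dowel (origin at its centre), 20 mm in diameter, 100 mm long, number 1 in the thin magazine. To be left alone.
- dowel2: A thin dowel (origin at its centre), 20 mm in diameter, 100 mm long, number 2 in the thin magazine. To be left alone.
- dowel3: A thin dowel (origin at its centre), 20 mm in diameter, 100 mm long, number 3 in the thin magazine. To be left alone.
- dowel4: A thin dowel (origin at its centre), 20 mm in diameter, 100 mm long, number 4 in the thin magazine. To be left alone.
- gouge_a: Carving gouge lying on the bench, 253 mm long, 30 mm high; origin under the handle's blade end, blade along +x. Bystander.
- gouge_b: Carving gouge with a darker handle and wider blade, same size and origin. Bystander.
- gouge_c: Narrow carving gouge lying between the two magazines, same size and origin. Bystander.
- mallet: Round wooden carver's mallet lying on its side: head 96 mm in diameter, 130 mm long along +x from the origin, handle 130 mm along -x. Bystander.
- glue: White glue bottle, 48 mm in diameter, 130 mm tall, origin under its centre. Bystander.
- stone: Sharpening stone in a wooden block, 200 x 70 x 38 mm, origin under its centre. Bystander.

How it is judged:
On the way, in this order (a step that is already met when the one before it is completed fails the run):
1. the lever pad is pressed fully down with the fingers (value of joint thick_rocker above 0.375 rad and contact force between the fingers and thick_lever above 1 N), for 0.1 s.
2. one blank lies in the pick-up bay, the lever is back up and the other three wait behind the gate (y of blank1 in the frame of thick_magazine between 0.045 and 0.1 m and z of blank1 in the frame of thick_magazine between 0.035 and 0.07 m and value of joint thick_rocker below 0.03 rad and z of thick_gate in the frame of thick_magazine below 0.054 m and y of blank2 in the frame of thick_magazine between -0.095 and 0.026 m and z of each of blank2, blank3, blank4 in the frame of thick_magazine below 0.095 m and y of blank3 in the frame of thick_magazine between -0.095 and 0.026 m and y of blank4 in the frame of thick_magazine between -0.095 and 0.026 m), for 0.2 s.
3. the lever pad is pressed fully down a second time (all of step 1), for 0.1 s.
At the end, for the whole second after the job is handed in: Two blanks at rest in the thick magazine's bay (centres 45 to 100 mm downhill of its origin), two behind the shut gate (under 26 mm), lever up (under 0.03 rad), gate down within 6 mm, dowels within 10 mm and bystanders within 30 mm of their starts (y of blank1 in the frame of thick_magazine between 0.045 and 0.1 m and z of blank1 in the frame of thick_magazine between 0.035 and 0.07 m and y of blank2 in the frame of thick_magazine between 0.045 and 0.1 m and z of blank2 in the frame of thick_magazine between 0.035 and 0.07 m and y of blank3 in the frame of thick_magazine between -0.095 and 0.026 m and z of each of blank3, blank4 in the frame of thick_magazine below 0.095 m and y of blank4 in the frame of thick_magazine between -0.095 and 0.026 m and value of joint thick_rocker below 0.03 rad and z of thick_gate in the frame of thick_magazine below 0.054 m and value of joint thin_rocker below 0.05 rad and linear speed of each of blank1, blank2, blank3, blank4 below 0.03 m/s and distance of each of dowel1, dowel2, dowel3, dowel4 from where it was at the start of the episode below 0.01 m and distance of each of gouge_a, gouge_b, gouge_c, mallet, glue, stone from where it was at the start of the episode below 0.03 m); the robot touches nothing.
It fails at once if a blank or the gate is touched by the robot (contact force between any of the fingers, the arm and blank1 above 1 N or contact force between any of the fingers, the arm and blank2 above 1 N or contact force between any of the fingers, the arm and blank3 above 1 N or contact force between any of the fingers, the arm and blank4 above 1 N or contact force between any of the fingers, the arm and thick_gate above 1 N).
It fails at once if a blank is lifted or knocked out of the magazine (height (world z) of any of blank1, blank2, blank3, blank4 above 0.105 m or height (world z) of any of blank1, blank2, blank3, blank4 below 0.03 m).
It fails at once if a third blank is let out (y of any of blank3, blank4 in the frame of thick_magazine above 0.04 m).
It fails at once if the thin magazine's lever is worked or its dowels moved (value of joint thin_rocker above 0.1 rad or distance of any of dowel1, dowel2, dowel3, dowel4 from where it was at the start of the episode above 0.015 m).
It fails at once if a bystander is shoved or picked up (distance of any of gouge_a, gouge_b, gouge_c, mallet, glue, stone from where it was at the start of the episode above 0.03 m).
It also fails if it takes over 51 s, if anything falls off the work surface, if the arm or the gripper's body presses on something with over 40 N, if the wrist force passes 120 N, or if a joint passes its speed limit or range.

## Working session

There is one attempt and no reset: what is moved stays moved. The work goes in short steps, Python scripts to look and compute and a tool call to move; the robot and the scene stay as the last step left them, time stands still between calls to the robot, and variables do not carry over. Pictures are saved under pics/ and viewed, and the job is handed in when it is done.

Besides the shell and the picture viewer there is one more tool, called after "Call:" as a command line: name --pt "numbers of a row" for each row, then --argument value for the rest. play_rows: Moves the arm, as the interface text tells. Its arguments: {"type":"object","properties":{"deltas":{"type":"array"}},"required":["deltas"]}

```bash
mkdir -p pics
cat > h.py <<'E'
import numpy as np, cv2
from scipy.spatial.transform import Rotation as R
from workcell import env
def cal(n):
    c=env.get_calibration(n); K=np.array([[c['fx'],0,c['cx']],[0,c['fy'],c['cy']],[0,0,1]])
    q=c['orientation']; return K,np.array(c['dist']),np.array(c['position']),R.from_quat([q[1],q[2],q[3],q[0]]).as_matrix()
def ray(n,px):
    K,d,p,M=cal(n); u=cv2.undistortPoints(np.array([[px]],float),K,d)[0,0]
    return p,M@np.array([u[0],-u[1],-1])
def at_depth(n,px,z): p,r=ray(n,px); return p+r*z
def at_height(n,px,h): p,r=ray(n,px); return p+r*(h-p[2])/r[2]
def proj(n,P):
    K,d,p,M=cal(n); q=(np.atleast_2d(P)-p)@M; q=q*[1,-1,-1]
    return cv2.projectPoints(q,np.zeros(3),np.zeros(3),K,d)[0][:,0]
E
python3 - <<'E'
from h import *
print(env.observe())
for n in ['scene','side']:
    im,d=env.get_image(n); cv2.imwrite(f'pics/{n}0.png',im[:,:,::-1]); np.save(f'{n}_d.npy',d)
    for t in ['thick_pad','thin_pad','thick_magazine','thin_magazine','thick_gate','thick_bay']:
        for r in env.look_for(n,t)[:2]:
            px=r['pixel']; c,w=int(round(px[0])),int(round(px[1])); z=d[w,c]
            print(n,t,np.round(px),round(r['confidence'],2),np.round(at_depth(n,px,z),3) if z>0 else None)
E
```

```text
{'clock': 0.0, 'joint_pos': array([ 1.11339477e+00,  1.24465612e-01,  1.65164069e+00, -2.29525151e-05,
        1.36748866e+00, -8.25790074e-02]), 'qvel': array([ 0.00018327, -0.00155679,  0.00277947, -0.0018787 ,  0.00237154,
        0.00040045]), 'effort': array([-2.07451361e-03, -4.17605352e+01, -3.59929311e+01,  7.72494706e-02,
        4.93659906e-02, -1.49081930e-04]), 'ee_pos': array([0.23771235, 0.60429945, 0.21343229]), 'tcp_rot': array([-2.56200082e-04,  1.86313746e-01,  9.82489789e-01, -9.67885460e-04]), 'contact_force': array([-0.02944633, -0.44024974, -0.16276684]), 'ft_torque': array([0.00024944, 0.06542953, 0.02573002]), 'finger_gap': 0.09489114481649791}
scene thick_pad [286. 236.] 0.97 [ 0.527 -0.184  0.124]
scene thin_pad [336. 150.] 0.84 [0.506 0.222 0.105]
scene thin_pad [290. 238.] 0.61 [ 0.538 -0.18   0.117]
scene thick_magazine [301. 254.] 0.95 [ 0.591 -0.213  0.112]
scene thin_magazine [347. 180.] 0.56 [0.587 0.14  0.066]
scene thin_magazine [334. 150.] 0.43 [0.46  0.305 0.005]
scene thick_gate [321. 212.] 0.58 [0.552 0.002 0.028]
scene thick_gate [354. 129.] 0.36 [0.495 0.412 0.037]
scene thick_bay [303. 253.] 0.58 [ 0.598 -0.213  0.122]
side thick_pad [328. 223.] 0.7 [ 0.485 -0.187  0.144]
side thin_pad [258. 169.] 0.73 [0.454 0.181 0.13 ]
side thick_magazine [293. 177.] 0.69 [0.57  0.16  0.072]
side thick_magazine [358. 246.] 0.55 [ 0.544 -0.247  0.084]
side thin_magazine [291. 183.] 0.76 [0.526 0.092 0.103]
side thin_magazine [240. 161.] 0.61 [0.481 0.409 0.039]
side thick_bay [286. 178.] 0.71 [0.552 0.174 0.067]
side thick_bay [360. 253.] 0.64 [ 0.524 -0.283  0.095]
```

View pics/scene0.png

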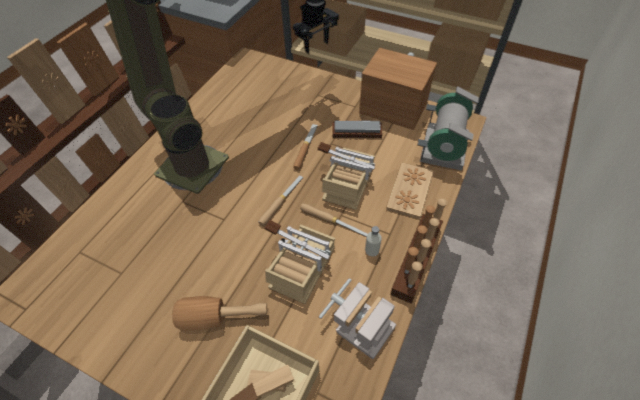

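View pics/side0.png

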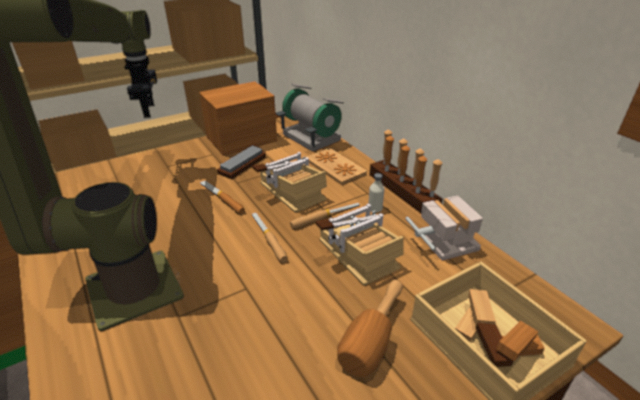

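Run:
```python
from h import *
for n in ['scene','side']:
    im=cv2.imread(f'pics/{n}0.png'); 
    c=im[170:320,230:380] if n=='scene' else im[150:330,240:440]
    cv2.imwrite(f'pics/{n}0c.png',cv2.resize(c,None,fx=4 if n=='scene' else 3,fy=4 if n=='scene' else 3,interpolation=cv2.INTER_CUBIC))
    print(cal(n)[2])
```

```text
[ 0.92973705 -0.73208975  1.20245298]
[-0.01407126 -0.95132184  0.86264924]
```

View pics/scene0c.png

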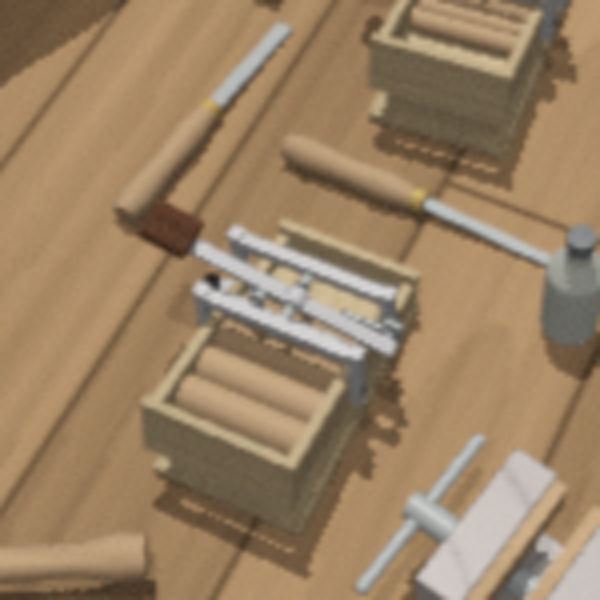

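View pics/side0c.png

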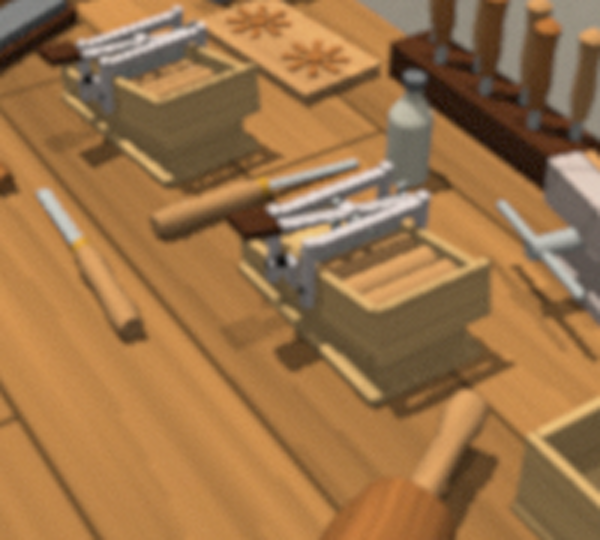

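The thick magazine is the nearer one. Its dark pad is at about (273,227) in scene and (325,223) in side, with the tail pointing toward the robot. The networks' scene pixels are off the pad, so I'll triangulate it from these.

Run:
```python
from h import *
a=at_height('scene',(273,227),.144); b=at_height('side',(325,222.7),.144); print(a,b)
# blob of dark pad colour via depth
for n,(r0,r1,c0,c1) in {'scene':(218,236,262,284),'side':(214,232,314,336)}.items():
    im=cv2.imread(f'pics/{n}0.png').astype(int); d=np.load(f'{n}_d.npy')
    s=im[r0:r1,c0:c1]; m=(s.sum(2)<230)&(s[:,:,2]>s[:,:,0]+20)
    rr,cc=np.nonzero(m); print(n,len(rr),cc.mean()+c0,rr.mean()+r0)
    P=np.array([at_depth(n,(c+c0,r+r0),d[r+r0,c+c0]) for r,c in zip(rr,cc)]); P=P[(P[:,2]>.12)&(P[:,2]<.17)]
    print(len(P),np.median(P,0),P.min(0),P.max(0), at_height(n,(cc.mean()+c0,rr.mean()+r0),.14))
# yaw: the bars / top edges; lever from pad to gate end
# scene crop rear wall top edge corners (145,402)->(295,462) /4 + (230,170)
for n,pts in {'scene':[(230+145/4,170+402/4),(230+295/4,170+462/4),(230+415/4,170+275/4),(230+283/4,170+225/4)],'side':[(240+345/3,150+308/3),(240+490/3,150+265/3)]}.items():
    for p in pts:
        d=np.load(f'{n}_d.npy'); 
        print(n,p,at_height(n,p,.11), at_depth(n,p,d[int(p[1]),int(p[0])]))
```

```text
[ 0.48263442 -0.18307416  0.144     ] [ 0.4799176  -0.18152305  0.144     ]
scene 156 271.02564102564105 226.43589743589743
137 [ 0.47966416 -0.18428958  0.14376983] [ 0.45892184 -0.20033952  0.12957247] [ 0.49827899 -0.16562004  0.15108223] [ 0.4745199  -0.18180701  0.14      ]
side 198 323.7676767676768 222.34848484848484
143 [ 0.47283449 -0.18669105  0.14482739] [ 0.45582853 -0.20077349  0.12211611] [ 0.5056369  -0.1633679   0.15038837] [ 0.48067798 -0.17425968  0.14      ]
scene (266.25, 270.5) [ 0.52564762 -0.30422035  0.11      ] [ 0.52509806 -0.30363845  0.10851428]
scene (303.75, 285.5) [ 0.64535254 -0.29901197  0.11      ] [ 0.64597893 -0.29996588  0.11240625]
scene (333.75, 238.75) [ 0.6566939  -0.12283045  0.11      ] [ 0.64321906 -0.09276315  0.05608681]
scene (300.75, 226.25) [ 0.54495814 -0.12585693  0.11      ] [ 0.52488786 -0.0942355   0.05301706]
side (355.0, 252.66666666666669) [ 0.50277961 -0.28841624  0.11      ] [ 0.52139829 -0.26453619  0.08288709]
side (403.33333333333337, 238.33333333333331) [ 0.64411097 -0.3088258   0.11      ] [ 0.73956138 -0.21565022  0.00084987]
```

Both cameras put the pad at about (0.480, -0.183, 0.144). The rear-wall corners give a magazine origin near (0.585, -0.20) with a small yaw, and the pad offset agrees with that. Next I go above it with the fingers closing and the jaw axis along world y.

Call:
play_rows --pt "0 0 4 0 0" --pt "0 0 4 0 0" --pt "1.2 -4.6 0 0.025 0" --pt "1.2 -4.6 0 0.025 0" --pt "1.2 -4.6 0 0.025 0" --pt "1.2 -4.6 0 0.025 0" --pt "1.2 -4.6 0 0.025 0" --pt "1.2 -4.6 0 0.025 0" --pt "1.2 -4.6 0 0.025 0" --pt "1.2 -4.6 0 0.025 0"

```text
clock: 1.95
ee_pos: [0.3341, 0.2354, 0.2949]
tcp_rot: [0.0, 0.087, 0.996, 0.0]
contact_force: [1.1, 0.3, 0.2]
finger_gap: 0.0022
```

Call:
play_rows --pt "1.8 -5.2 0 0.025 0" --pt "1.8 -5.2 0 0.025 0" --pt "1.8 -5.2 0 0.025 0" --pt "1.8 -5.2 0 0.025 0" --pt "1.8 -5.2 0 0.025 0" --pt "1.8 -5.2 0 0.025 0" --pt "1.8 -5.2 0 0.025 0" --pt "1.8 -5.2 0 0.025 0" --pt "0 0 0 0 0" --pt "0 0 0 0 0"

```text
clock: 3.2
ee_pos: [0.4778, -0.1789, 0.2946]
tcp_rot: [-0.0, -0.012, 1.0, 0.0]
contact_force: [-1.2, 0.1, -0.7]
finger_gap: 0.0004
```

Run:
```python
from h import *
o=env.observe(); print(o['clock'],o['ee_pos'],o['tcp_rot'],o['joint_pos'],o['finger_gap'],o['contact_force'])
n='wrist'; im,d=env.get_image(n); cv2.imwrite('pics/w1.png',im[:,:,::-1]); np.save('w1d.npy',d)
print(cal(n)[2])
for r in env.look_for(n,'thick_pad')[:2]:
    px=r['pixel']; z=d[int(px[1]),int(px[0])]; print(px,r['confidence'],at_depth(n,px,z),at_height(n,px,.144))
print(proj(n,[[.48,-.183,.144]]))
im,d=env.get_image('side'); cv2.imwrite('pics/s1.png',im[:,:,::-1])
```

```text
3.2 [ 0.47780014 -0.17893249  0.29457284] [-1.33929877e-04 -1.23443316e-02  9.99923750e-01  3.05678093e-04] [-4.63817586e-01 -2.27825937e-01  1.85547821e+00  4.21238255e-04
  1.51445867e+00 -2.05932703e+00] 0.0004016259277035373 [-1.16761036  0.10392026 -0.70390604]
[ 0.40482705 -0.18073316  0.46421681]
[316.4, 186.7] 0.76 [ 0.47906209 -0.18147345  0.14420651] [ 0.47910999 -0.1814741   0.144     ]
[312.9, 209.1] 0.26 [ 0.50749085 -0.1846731   0.12735179] [ 0.50241752 -0.184465    0.144     ]
[[314.84266818 187.5348045 ]]
```

View pics/w1.png

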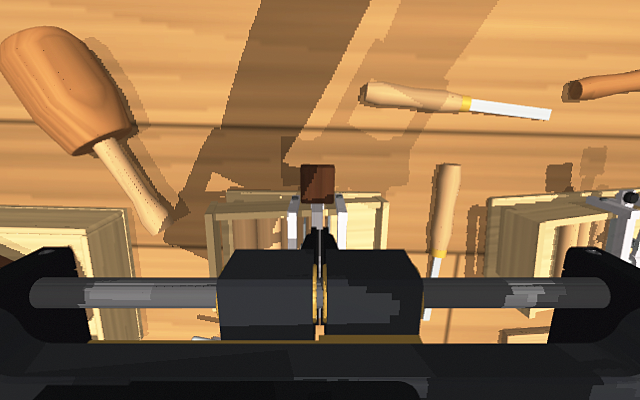

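View pics/s1.png

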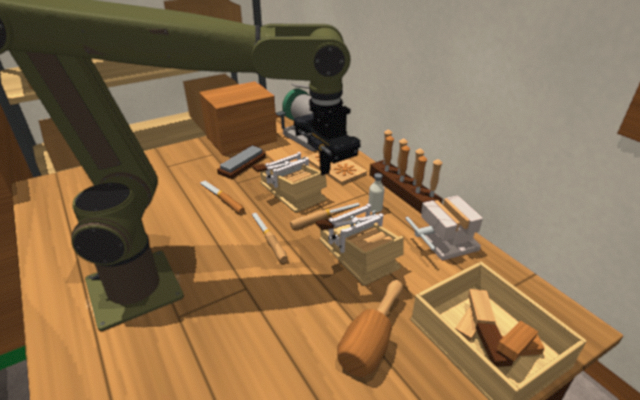

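The wrist view shows the pad at (317,184), which is world (0.479, -0.182, 0.144) and matches the other views. I shift y by -3 mm and descend to about 2 cm above it.

Call:
play_rows --pt "0 -0.3 -3 0.02 0" --pt "0 0 -3 0 0" --pt "0 0 -3 0 0" --pt "0 0 -2 0 0" --pt "0 0 -1.5 0 0" --pt "0 0 0 0 0" --pt "0 0 0 0 0" --pt "0 0 0 0 0" --pt "0 0 0 0 0" --pt "0 0 0 0 0"

```text
clock: 4.6
ee_pos: [0.4781, -0.1822, 0.17]
tcp_rot: [0.0, -0.023, 1.0, -0.0]
contact_force: [0.3, 0.4, 0.0]
finger_gap: 0.0004
```

Run:
```python
from h import *
o=env.observe(); print(o['clock'],o['ee_pos'],o['contact_force'])
ims=[]
for n in ['scene','side','wrist']:
    im,d=env.get_image(n); im=im[:,:,::-1]
    ims.append(cv2.resize({'scene':im[180:300,230:350],'side':im[140:260,270:390],'wrist':im[100:340,200:440]}[n],(260,260),interpolation=cv2.INTER_CUBIC))
cv2.imwrite('pics/a2.png',np.hstack(ims))
```

```text
4.6 [ 0.4781191  -0.1822497   0.17000557] [0.30087331 0.39872887 0.03025412]
```

View pics/a2.png

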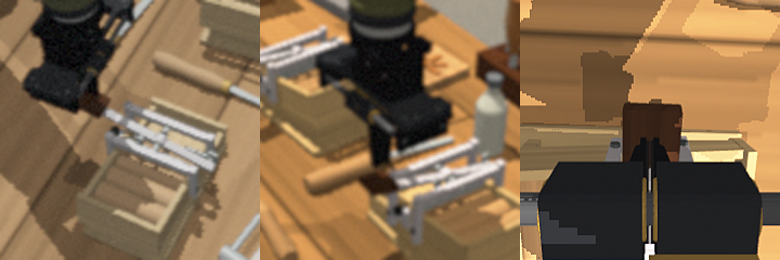

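The fingertips are centred over the pad in all three crops, with nothing under the gripper body. I press most of the way first.

Call:
play_rows --pt "0 0 -1.5 0 0" --pt "0 0 -1 0 0" --pt "0 0 -1 0 0" --pt "0 0 -1 0 0" --pt "0 0 -1 0 0" --pt "0 0 -0.7 0 0" --pt "0 0 -0.3 0 0" --pt "0 0 -0.3 0 0" --pt "0 0 0 0 0" --pt "0 0 0 0 0"

```text
clock: 6.0
ee_pos: [0.4773, -0.1823, 0.102]
tcp_rot: [-0.001, -0.023, 1.0, -0.0]
contact_force: [-6.5, 0.4, 9.3]
finger_gap: 0.0005
```

The tip is at z = 0.102 with 9 N, close to the stop. I go a few more mm and hold.

Call:
play_rows --pt "0 0 -0.2 0 0" --pt "0 0 -0.2 0 0" --pt "0 0 0 0 0" --pt "0 0 0 0 0" --pt "0 0 0 0 0" --pt "0 0 0 0 0" --pt "0 0 0 0 0" --pt "0 0 0 0 0" --pt "0 0 0 0 0" --pt "0 0 0 0 0"

```text
clock: 7.25
ee_pos: [0.4775, -0.1824, 0.1012]
tcp_rot: [-0.001, -0.023, 1.0, -0.0]
contact_force: [-14.5, 3.6, 24.2]
finger_gap: 0.0005
```

Run:
```python
from h import *
o=env.observe(); print(o['clock'],o['ee_pos'],o['contact_force'])
ims=[]
for n in ['scene','side']:
    im,d=env.get_image(n); im=im[:,:,::-1]
    ims.append(cv2.resize({'scene':im[180:300,230:350],'side':im[160:280,290:410]}[n],(400,400),interpolation=cv2.INTER_CUBIC))
cv2.imwrite('pics/a3.png',np.hstack(ims))
```

```text
7.25 [ 0.47753343 -0.18241688  0.10116661] [-14.4513703    3.55516068  24.16086583]
```

View pics/a3.png

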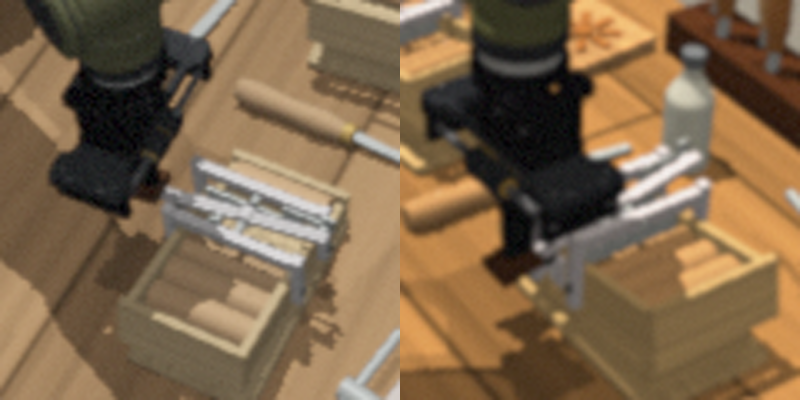

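Force jumped to 24 N for under 1 mm of travel, so the lever is on the rigid stop. The scene crop shows a blank at the far end of the bay, around (290,180). I let the lever up and lift clear.

Call:
play_rows --pt "0 0 0.5 0 0" --pt "0 0 0.8 0 0" --pt "0 0 1 0 0" --pt "0 0 1 0 0" --pt "0 0 1 0 0" --pt "0 0 1 0 0" --pt "0 0 1 0 0" --pt "0 0 1 0 0" --pt "0 0 0 0 0" --pt "0 0 0 0 0"

```text
clock: 8.6
ee_pos: [0.4777, -0.182, 0.1702]
tcp_rot: [-0.0, -0.023, 1.0, 0.0]
contact_force: [0.1, -0.7, -0.4]
finger_gap: 0.0003
```

```bash
cat > look.py <<'E'
from h import *
import sys
o=env.observe(); print(o['clock'],o['ee_pos'],o['contact_force'])
ims=[]
for n in ['scene','side']:
    im,d=env.get_image(n); im=im[:,:,::-1]; cv2.imwrite(f'pics/{sys.argv[1]}_{n}.png',im)
    ims.append(cv2.resize({'scene':im[190:300,240:350],'side':im[180:290,300:410]}[n],(400,400),interpolation=cv2.INTER_CUBIC))
cv2.imwrite(f'pics/{sys.argv[1]}.png',np.hstack(ims))
E
python3 look.py a4
```

```text
8.6 [ 0.47767511 -0.1820336   0.17023393] [ 0.12333384 -0.70913614 -0.4171595 ]
```

View pics/a4.png

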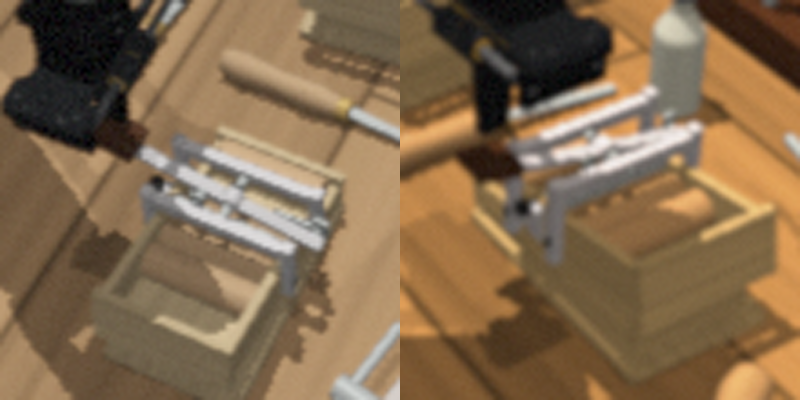

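The lever is back up, one blank lies against the end stop, and the queue has moved down (one visible at the rear). I wait a little, then repeat the same press.

Call:
play_rows --pt "0 0 0 0 0" --pt "0 0 0 0 0" --pt "0 0 0 0 0" --pt "0 0 0 0 0" --pt "0 0 -1.5 0 0" --pt "0 0 -1 0 0" --pt "0 0 -1 0 0" --pt "0 0 -1 0 0" --pt "0 0 -1 0 0" --pt "0 0 -0.7 0 0"

```text
clock: 9.95
ee_pos: [0.4771, -0.1823, 0.108]
tcp_rot: [-0.001, -0.023, 1.0, -0.0]
contact_force: [-5.7, -0.1, 5.8]
finger_gap: 0.0001
```

Call:
play_rows --pt "0 0 -0.5 0 0" --pt "0 0 -0.4 0 0" --pt "0 0 -0.2 0 0" --pt "0 0 0 0 0" --pt "0 0 0 0 0" --pt "0 0 0 0 0" --pt "0 0 0 0 0" --pt "0 0 0 0 0" --pt "0 0 0 0 0" --pt "0 0 0 0 0"

```text
clock: 11.2
ee_pos: [0.4775, -0.1824, 0.1012]
tcp_rot: [-0.001, -0.023, 1.0, -0.0]
contact_force: [-14.8, 3.4, 25.2]
finger_gap: 0.0004
```

```bash
python3 look.py a5
```

```text
11.2 [ 0.47754868 -0.18242972  0.10116143] [-14.79053604   3.44021535  25.2492173 ]
```

View pics/a5.png

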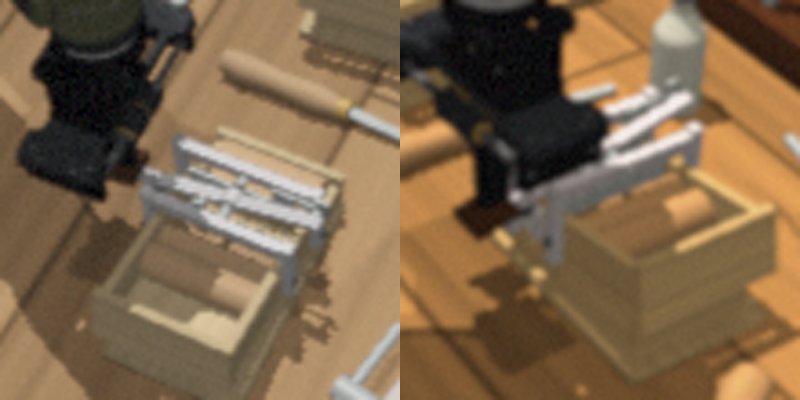

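The second press is on the stop too, at the same z with 25 N and held about 0.9 s. Now I release and withdraw upward.

Call:
play_rows --pt "0 0 0 0 0" --pt "0 0 0.5 0 0" --pt "0 0 0.8 0 0" --pt "0 0 1 0 0" --pt "0 0 1 0 0" --pt "0 0 1 0 0" --pt "0 0 1 0 0" --pt "0 0 2 0 0" --pt "0 0 3 0 0" --pt "0 0 3 0 0"

```text
clock: 12.55
ee_pos: [0.4773, -0.1819, 0.2316]
tcp_rot: [-0.001, -0.023, 1.0, 0.0]
contact_force: [-0.1, -1.2, 0.3]
finger_gap: 0.0007
```

Call:
play_rows --pt "-2 0 3 0 0" --pt "-2 0 3 0 0" --pt "-2 0 2 0 0" --pt "0 0 0 0 0" --pt "0 0 0 0 0" --pt "0 0 0 0 0" --pt "0 0 0 0 0" --pt "0 0 0 0 0" --pt "0 0 0 0 0" --pt "0 0 0 0 0"

```text
clock: 13.8
ee_pos: [0.418, -0.1821, 0.3107]
tcp_rot: [-0.0, -0.023, 1.0, 0.0]
contact_force: [0.8, -0.3, -0.4]
finger_gap: 0.0007
```

```bash
python3 look.py a6
python3 - <<'E'
from h import *
n='wrist'; im,d=env.get_image(n); cv2.imwrite('pics/w6.png',im[:,:,::-1])
im,d=env.get_image('scene')
# predicted bay blank centres (tops) with origin (.585,-.2), small yaw
for y,z in [(.085,.057),(.055,.062),(.018,.069),(-.012,.075)]:
    print(y,proj('scene',[[.585,-.2+y,z+.015]]),proj('side',[[.585,-.2+y,z+.015]]))
for t in ['blank1','thick_pad']:
    for r in env.look_for('scene',t)[:5]:
        px=r['pixel']; print(t,px,round(r['confidence'],2),at_depth('scene',px,d[int(px[1]),int(px[0])]))
E
```

```text
13.8 [ 0.41801509 -0.18214807  0.31065188] [ 0.80836654 -0.25695344 -0.43108088]
0.085 [[314.1742174  234.77384523]] [[342.93242446 218.51276001]]
0.055 [[309.82969722 241.30611967]] [[348.83488173 222.56622857]]
0.018 [[304.27310926 249.50470449]] [[356.44377887 227.55010113]]
-0.012 [[299.59880957 256.33988055]] [[362.89649068 231.68097856]]
blank1 [313.0, 244.1] 0.68 [ 0.59527912 -0.14414601  0.06616109]
blank1 [297.0, 258.4] 0.61 [ 0.57763999 -0.21633241  0.07856334]
blank1 [314.4, 235.4] 0.53 [ 0.58353049 -0.11111187  0.0615943 ]
thick_pad [288.1, 237.1] 0.63 [ 0.53332985 -0.18431151  0.12343521]
```

View pics/a6.png

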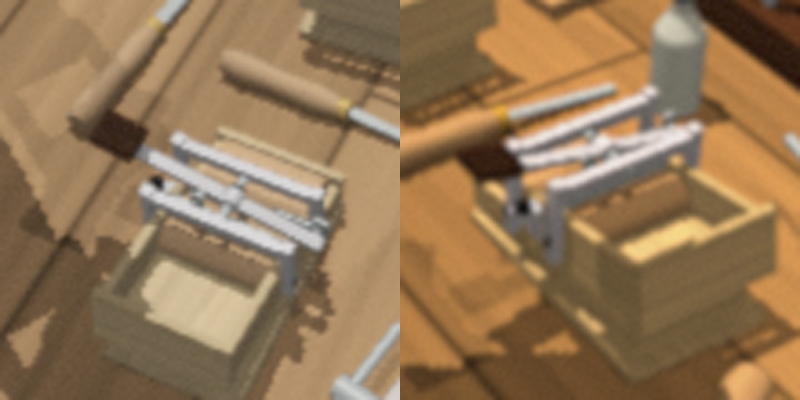

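View pics/w6.png

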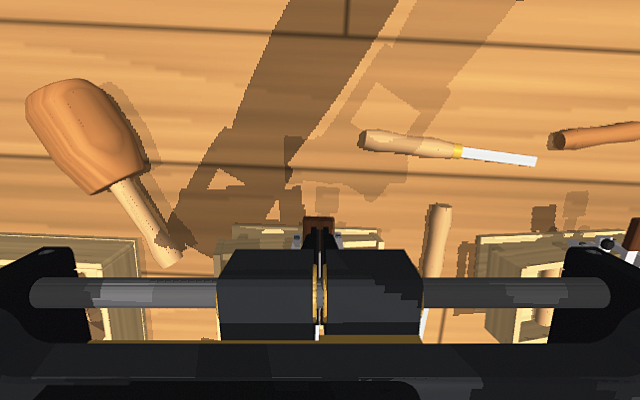

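Network detections with depth show two blanks in the bay, at about y = 0.056 and 0.089 in the magazine frame. A third shows behind the gate at about -0.016. The fourth is hidden under the lever frame at the gate, which fits the queue spacing. The lever is up and nothing else has moved, so I hand in.

```bash
python3 -c "
from workcell import env
print(env.hand_in())"
```

```text
the job is handed in; nothing more can be done
None
```

I pressed the thick magazine's lever pad fully down twice with closed fingertips and let the lever come all the way up after each press. I then withdrew above the bench and handed the job in at about 14 s of the 51 s allowed; no verdict was reported.

- **Presses:** both ended at the rigid stop, with the fingertips at z = 0.101 m and 24 to 25 N. Each was held for about 1 s.
- **Blanks in the bay:** the last scene picture puts two there, at about y = 0.056 and 0.089 m in the magazine frame (limits 0.045 to 0.100).
- **Blanks behind the gate:** one was measured at about y = -0.016 m. I did not see the other directly, because the lever frame hides the spot at the gate. Its place is inferred from the queue spacing.
- **Lever and surroundings:** the pad looked back at its rest position. I judged the gate shut only from the lever being up. The bystanders, and the thin magazine where it shows, looked undisturbed, but I did not measure them.
- **Network readings that disagreed:** in the scene camera the pad detection was about 45 mm or more off, on the lever bar, both at the start and at the end. I placed the pad from its colour and depth in two views instead, and the wrist camera agreed within a few mm.

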